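# Shut and latch the construction-kit tub

### The job

Close the lid of the blue construction-kit tub, swing the wire loop of its toggle latch over the keeper on the lid, then press the latch lever all the way down flat against the tub's sloping front so that the lid is pulled tight. Leave everything else on the bench where it is.

Things in the scene. Friction and masses are not known exactly. Their poses are not given: they have to be found in the camera images.
- tub: the blue open-topped plastic tub with a white lid, fixed to the bench: 245 mm long (its x), 200 mm wide (its y). Origin on the bench; z is up; its -x end is the front, a face sloping at 45 degrees from the bench (x = -175 mm, z = 0) up and back to the rim (x = -63 mm, z = 112 mm); the back wall is at x = +70 mm. In this frame the lid hinge line is x = 65 mm, z = 120 mm, along y; the latch is on the middle of the slope (y = 0) and all latch parts move in the plane y = 0
- lid (a joint): lid angle: 0 = closed (its top level), grows as the front edge rises. It has a stiff hinge and stays where it is left (3 N near its front edge moves it). The lid is a plate 132 mm from hinge to front edge, 204 mm wide, 4 mm thick, ending in a flap bent 45 degrees down, parallel to the tub's front slope. A rubber seal under the lid's front keeps it up at about 0.05 rad until the latch pulls it down; pressing it down to its latched height by hand takes about 15 N
- lid_edge (a point): middle of the lid's front edge, on its upper face, 130 mm from the hinge, where the flap begins
- keeper (a point): the steel catch on the lid's flap, a stub 14 mm wide and 6 mm thick that stands 11 mm proud of the flap and leans a little towards the hinge. The origin is the point where the middle of the loop's cross bar seats, close behind the stub. With the lid closed its x axis points up the slope (towards the hinge), z out of the slope (up and to the front), y along the hinge
- lever (a joint): latch lever angle: 0 = pressed fully down, lying along the slope and pointing down it; it grows as the tip rises outwards and over (45 degrees below level at 0, level at 0.79, straight up at 2.36); 2.4 is its stop. It stays where it is left (about 1.5 N at its tip moves it). With the loop hooked it resists with up to about 5 N at its tip until it is nearly down, then snaps over and stays down. The lever must be above about 1.6 rad for the loop to reach over the keeper
- lever_pivot (a point): the lever's pivot, at tub x = -130 mm, z = 72 mm, 12 mm above the sloping plate that carries it
- lever_tip (a point): the free end of the flat steel lever, in the middle of its thickness: lever 72 mm from pivot to tip, 20 mm wide, 3 mm thick
- bail (a joint): angle of the wire loop (bail) against the lever: 0 = loop points straight away from the lever, as when latched; it grows as the loop swings up and outwards over the lever to 4.0, its stop, where it lies at the start, out in front of the lever. It swings freely and falls by its own weight on either side of upright
- bail_pivot (a point): middle of the loop's hinge pin, carried by the lever 18 mm from the lever pivot
- bail_bar (a point): middle of the loop's cross bar. The loop is 6 mm round steel wire, 60 mm from its hinge pin to the cross bar, 38 mm wide outside and 26 mm inside, so that the lever passes through it
- wheel: bystander: yellow plastic wheel lying flat, 64 mm across, 14 mm high; origin under its centre
- gear: bystander: red plastic gear lying flat, 49 mm across, 18 mm high; origin under its centre
- beam: bystander: white drilled plastic beam, 100 x 16 x 16 mm; origin under its centre
- driver: bystander: screwdriver lying down; origin under it
- cup: bystander: green plastic beaker, 72 mm across, 85 mm high; origin under its centre
- spool: bystander: white plastic roller standing on end, 36 mm across, 40 mm high; origin under its centre

How it is judged:
On the way, in this order (a step that is already met when the one before it is completed fails the run):
1. the lid is shut onto its seal while the lever is still up (value of joint lid below 0.09 rad and value of joint lever above 0.8 rad), for 0.1 s.
2. the loop's cross bar is down behind the keeper (value of joint lid below 0.12 rad and x of bail_bar in the frame of keeper between -0.003 and 0.04 m and z of bail_bar in the frame of keeper below 0.008 m), for 0.1 s.
3. the lever is fully down and the lid is pulled tight (value of joint lever below 0.12 rad and value of joint lid below 0.025 rad), for 0.2 s.
At the end, for the whole second after the job is handed in: the lever lies fully down (within 0.12 rad), the loop's cross bar is seated behind the keeper (within 6 mm of its seat) and the lid is pulled down tight on its seal (lid angle below 0.025 rad), all at rest (all of step 3 and distance between bail_bar and keeper below 0.006 m and velocity of joint lever between -0.1 and 0.1 rad/s); the robot touches nothing.
It fails at once if a bystander is pushed more than 30 mm from its place (distance of any of wheel, gear, beam, driver, cup, spool from where it was at the start of the episode above 0.03 m).
It also fails if it takes over 67 s, if anything falls off the work surface, if the arm or the gripper's body presses on something with over 40 N, if the wrist force passes 120 N, or if a joint passes its speed limit or range.

### The arm

A 7-joint arm with a two-finger parallel gripper is mounted at the origin on the work surface. World frame = base frame: x ahead of the robot, y to its left, z up, the work surface at z = 0. Lengths are in m, angles in rad, forces in N, time in s.
With the tool pointing down it reaches from about 0.425 to 0.875 m from the base axis. Payload 4.7 kg.
Tool frame: the origin (TCP) lies midway between the tips of the shut fingers; the grasp point (between the pads) lies 19 mm behind it; z points along the fingers, x is the direction in which the jaws open and shut, and the axes are right-handed (so a half turn about z gives the same grasp; the last joint's range is limited). The gripper opens to 87 mm and grips with 3 to 60 N. Pads are 19 mm wide; open, the fingers measure 117 mm over their backs; the gripper's body (75 mm by 190 mm) begins 51 mm behind the grasp point.
Start: joints at [1.261, 0.321, -0.07, 1.45, 0.023, 1.371, -0.057], TCP at [0.207, -0.616, 0.223] pointing down, gripper open.
Joint ranges: [-2.86, 2.86], [-0.3, 2.09], [-1.38, 1.24], [0.06, 2.45], [-1.56, 4.7], [0.09, 2.05], [-2.69, 2.69]. Speed limits (rad/s): [2.57, 2.57, 3.14, 3.14, 3.14, 3.14, 3.14].

### API

Orientations are given as a unit quaternion [w, x, y, z].
In Python, from station import arm gives the robot as it stands.
- The arm moves only by the shell command python3 -m pendant 'ROWS' [FORCE]. ROWS is JSON, a list of rows, each a list of 7 numbers: the opening, from 0 (shut) to 1 (fully open), then the shift along the world's x, y, z in cm, then the turn, a rotation vector about the world's x, y, z in rad. In form: [[gripper, tx, ty, tz, rx, ry, rz], ...]. A call has 1 to 8 rows; each row is the pose to reach, as a shift and turn from the pose commanded when the call began; what a row does not reach only later rows make up. A row lasts 1/12 s, in which the tool goes at most 41.7 mm and 7.16 degrees, less where a joint would pass 70% of its speed; a pose out of reach is approached as far as the arm can. A call with a gripper value outside its range is refused whole. The fingers move at their own pace and stop on an object; FORCE is the grip in N (left out, the last holds). Time passes only in rows, so rows that repeat a pose let the fingers close. It gives the time, the measured TCP pose, the force and the opening at its end, in the units of the state.
- arm.get_state(): the state, without advancing time (a new reading comes with each control period).
- arm.read_camera(name): name is "scene" or "top" or "wrist"; returns a dict with "image" (384x512x3 uint8, red, green, blue), "mtx" (3x3 intrinsics, pixels), "T" (4x4, takes a point from camera to world coordinates); the wrist camera has in their place "mount" (4x4, takes a point from camera to tool coordinates, whose origin is the TCP and whose axes are the tool frame's). Camera axes: x right, y down, z forward; pixel columns grow to the right and rows downward; lengths in m; the calibration is good to about 2 mm. A picture is of the moment at which its call begins: read the wrist's pose just before it. There is no depth.
- arm.finish_job(): hands the job in, once; it reports no verdict.
The state is a dict: "t": time; "q": joint angles; "dq": joint speeds; "tau": joint torques, N m; "position": TCP position; "orientation": TCP orientation; "force": force on the tool from outside, world axes, zero at the start; "wrist_torque": the same for the moment, N m; "opening": finger opening in m.
Only numpy, scipy, OpenCV 4.12 (cv2) and the standard library are available. Lean on these libraries where they do the work, as an engineer would, in place of code of your own. Each camera call takes 0.05 s, during which the arm holds its last target.

## Working session

There is one attempt and no reset: what is moved stays moved. The work goes in short steps, Python scripts to look and compute and a shell command to move; the robot and the scene stay as the last step left them, time stands still between calls to the robot, and variables do not carry over. Pictures are saved under pics/ and viewed, and the job is handed in when it is done.

```bash
ls; mkdir -p pics; python3 - <<'E'
from station import arm
import cv2,numpy as np
s=arm.get_state();print(s['t'],s['position'],s['orientation'],s['opening'])
for n in ['scene','top','wrist']:
    c=arm.read_camera(n);cv2.imwrite(f'pics/{n}0.png',c['image'][:,:,::-1]);print(n,c['mtx'],c.get('T',c.get('mount')))
    np.savez(f'pics/{n}0.npz',**c)
E
```

```text
pics
0.0 [ 0.20657708 -0.61571237  0.2214814 ] [-4.90664068e-04  8.11853552e-01 -5.83860359e-01 -8.06693399e-04] 0.0867518544545457
scene [[393.38764512   0.         257.80028745]
 [  0.         393.38764512 190.95885793]
 [  0.           0.           1.        ]] [[-0.55780467  0.65047711 -0.51549343  1.04487363]
 [ 0.82979798  0.44980605 -0.33031778  0.24424058]
 [ 0.01700791 -0.61200821 -0.79066851  0.78267022]
 [ 0.          0.          0.          1.        ]]
top [[364.3312399    0.         254.99137976]
 [  0.         364.3312399  192.87732862]
 [  0.           0.           1.        ]] [[ 0.0990491  -0.97164593  0.21469389  0.41961937]
 [-0.99507086 -0.0977609   0.01663715 -0.05545391]
 [ 0.00482325 -0.21528353 -0.97653968  0.87256775]
 [ 0.          0.          0.          1.        ]]
wrist [[329.61003603   0.         258.43308481]
 [  0.         329.61003603 194.36788837]
 [  0.           0.           1.        ]] [[ 9.99999259e-01  1.21659301e-03 -4.08693147e-05  5.82116098e-04]
 [-1.15825915e-03  9.61305141e-01  2.75483363e-01 -7.51592580e-02]
 [ 3.74439016e-04 -2.75483112e-01  9.61305838e-01 -1.62614306e-01]
 [ 0.00000000e+00  0.00000000e+00  0.00000000e+00  1.00000000e+00]]
```

View pics/scene0.png

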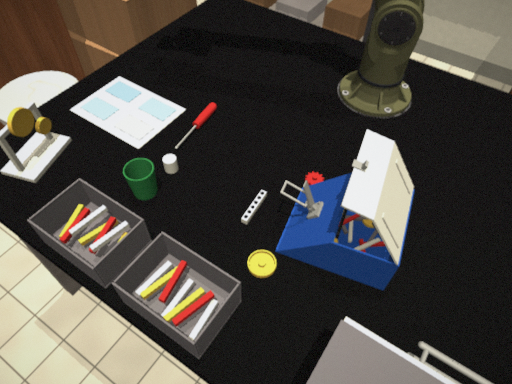

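View pics/top0.png

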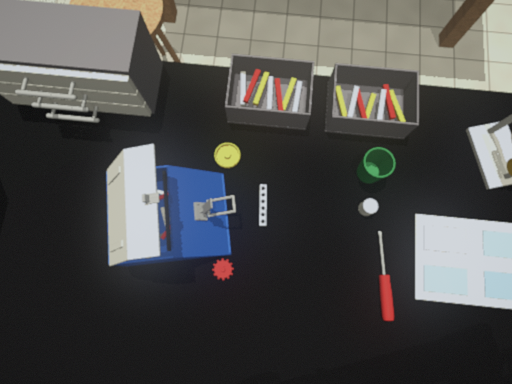

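View pics/wrist0.png

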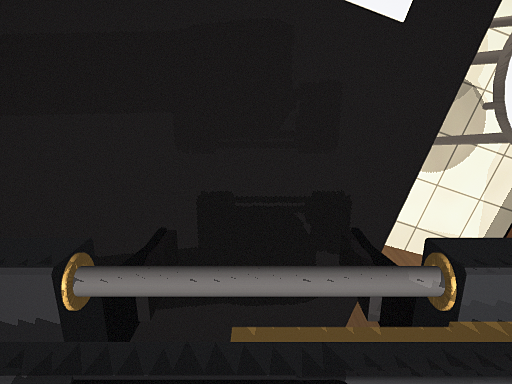

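```bash
python3 - <<'E'
import cv2
a=cv2.imread('pics/top0.png')[130:280,95:295];b=cv2.imread('pics/scene0.png')[120:290,240:430]
cv2.imwrite('pics/topz.png',cv2.resize(a,None,fx=4,fy=4,interpolation=2))
cv2.imwrite('pics/scenez.png',cv2.resize(b,None,fx=3.5,fy=3.5,interpolation=2))
E
```

```text
(no output)
```

View pics/topz.png

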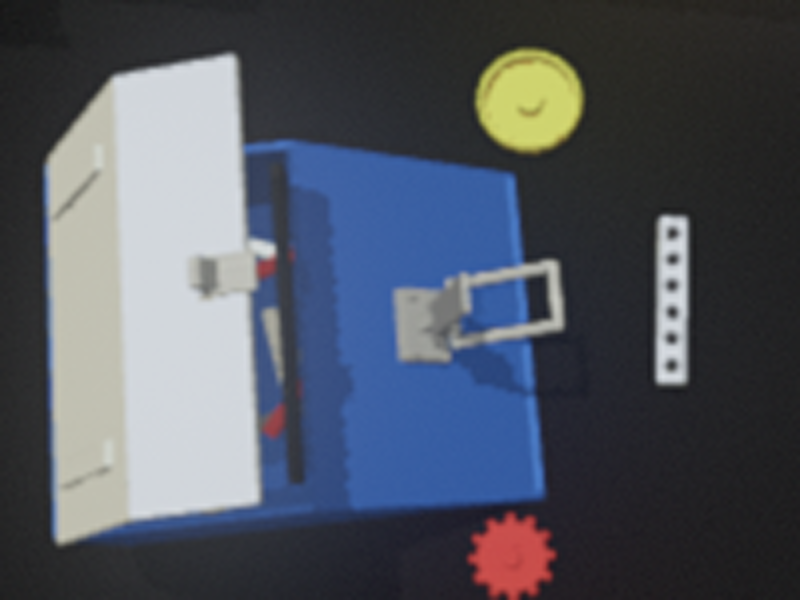

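View pics/scenez.png

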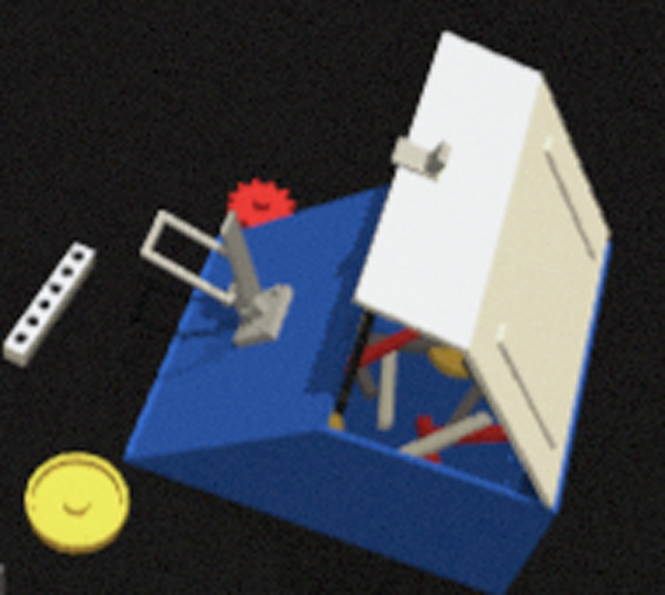

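```bash
cat > h.py <<'E'
import numpy as np
from scipy.optimize import least_squares
C={n:dict(np.load(f'pics/{n}0.npz')) for n in('top','scene')}
def ray(n,u,v,T=None):
    c=C[n];d=np.linalg.inv(c['mtx'])@[u,v,1];T=c['T'];return T[:3,3],T[:3,:3]@d
def onz(n,u,v,z):
    o,d=ray(n,u,v);return o+d*(z-o[2])/d[2]
def proj(n,P):
    c=C[n];T=c['T'];p=(np.asarray(P)-T[:3,3])@T[:3,:3];p=p@c['mtx'].T;return p[...,:2]/p[...,2:]
def tz(u,v):return 95+(u+.5)/4-.5,130+(v+.5)/4-.5
def sz(u,v):return 240+(u+.5)/3.5-.5,120+(v+.5)/3.5-.5
def tri(a,b):
    o1,d1=ray(*a);o2,d2=ray(*b);s=np.linalg.lstsq(np.c_[d1,-d2],o2-o1,rcond=None)[0]
    p,q=o1+d1*s[0],o2+d2*s[1];return (p+q)/2,np.linalg.norm(p-q)
E
python3 - <<'E'
from h import *
A=onz('top',*tz(513,175),0);B=onz('top',*tz(545,498),0);R=onz('top',*tz(288,141),.112);F=onz('scene',*sz(127,458),0)
G=onz('scene',*sz(498,594),0) if 0 else None
print(A,B,np.linalg.norm(A-B),R,F)
pts=[([-.175,-.1,0],A),([-.175,.1,0],B),([-.063,-.1,.112],R),([-.175,-.1,0],F)]
def T(p,q):
    c,s=np.cos(p[2]),np.sin(p[2]);return np.array([p[0]+c*q[0]-s*q[1],p[1]+s*q[0]+c*q[1],q[2]])
r=least_squares(lambda p:np.concatenate([(T(p,np.array(a))-b)[:2] for a,b in pts]),[.4,.2,1.57])
print(r.x,r.fun.reshape(-1,2)*1000)
# tip of lever, bail bar, keeper
print('bailbar tri',tri(('top',*tz(557,295)),('scene',*sz(155,232))))
print('lid front corner',tri(('top',*tz(113,76)),('scene',*sz(468,349))),tri(('top',*tz(128,520)),('scene',*sz(541,73))))
print('lever tip',tri(('top',*tz(460,282)),('scene',*sz(231,217))))
print('pivot exp',T(r.x,np.array([-.13,0,.072])))
for n in [[-.175,0,0],[-.063,.1,.112],[-.063,-.1,.112],[.07,-.1,.12],[-.175,.1,0]]:
  w=T(r.x,np.array(n));print(n,w,[(proj('top',w)-[95,130])*4,(proj('scene',w)-[240,120])*3.5])
E
```

```text
[0.65277678 0.04359134 0.        ] [0.45820185 0.00145386 0.        ] 0.199085332601263 [0.62959098 0.15463574 0.112     ] [0.65221888 0.04558475 0.        ]
[0.51778938 0.19414561 1.78727768] [[ 0.26755172  1.11834809]
 [-0.48937624  0.29693821]
 [-0.6036288  -0.54021896]
 [ 0.82545332 -0.87506735]]
bailbar tri (array([0.56029203, 0.00079569, 0.10690353]), np.float64(0.0012521032665681602))
lid front corner (array([0.62103713, 0.20829935, 0.22674904]), np.float64(0.0006817765963655945)) (array([0.42093306, 0.16573008, 0.22682514]), np.float64(0.0009618142999821691))
lever tip (array([0.5544985 , 0.04718893, 0.1484161 ]), np.float64(0.0008277144641139364))
pivot exp [0.54571265 0.06717991 0.072     ]
[-0.175, 0, 0] [0.5553784  0.02323024 0.        ] [array([525.93256129, 331.17855798]), array([173.62167302, 337.57820036])]
[-0.063, 0.1, 0.112] [0.4336555  0.11113663 0.112     ] [array([312.78220231, 512.04006397]), array([401.488803  , 175.59230169])]
[-0.063, -0.1, 0.112] [0.62898735 0.15409552 0.112     ] [array([287.3181367 , 140.65802331]), array([321.46924368, 425.04691644])]
[0.07, -0.1, 0.12] [0.60041969 0.28399121 0.12      ] [array([ 35.07758248, 163.91959998]), array([564.02844096, 498.3193878 ])]
[-0.175, 0.1, 0] [0.45771248 0.0017508  0.        ] [array([542.90677552, 497.28397897]), array([217.62503856, 231.84972776])]
```

```bash
python3 -m pendant '[[0,0,1,3,0,0,0.05],[0,1,4,6,0,0,0.12],[0,2,8,9,0,0,0.22],[0,3,11.5,11,0,0,0.32],[0,4,15,12,0,0,0.42],[0,5,18,12,0,0,0.5],[0,6,21,12,0,0,0.55],[0,6,22,12,0,0,0.58]]' 20; python3 - <<'E'
from station import arm
s=arm.get_state();print(s['q'])
E
```

```text
t: 0.82
position: [0.27, -0.3915, 0.3436]
orientation: [-0.0, 0.946, -0.323, 0.001]
force: [0.6, -0.1, 0.4]
opening: 0.0416
[ 1.16005656 -0.07648322 -0.2308031   1.65272579 -0.01865838  1.56199123
  0.27256888]
```

```bash
python3 -m pendant '[[0,2.5,3,0,0,0,0.05],[0,5,6,0,0,0,0.1],[0,7.5,9,0,0,0,0.15],[0,10,12.5,0,0,0,0.22],[0,12,16,0,0,0,0.29],[0,14,19.5,0,0,0,0.36],[0,16,22.5,0,0,0,0.42],[0,17,24,0,0,0,0.44]]'; python3 - <<'E'
from station import arm
s=arm.get_state();print(s['q'])
E
```

```text
t: 1.48
position: [0.4387, -0.1516, 0.3427]
orientation: [-0.0, 0.994, -0.109, 0.0]
force: [1.1, 0.3, -0.2]
opening: 0.0007
[ 0.88487951 -0.10301771 -0.55223648  1.66646527 -0.055109    1.56222189
  0.11687922]
```

```bash
python3 -m pendant '[[0,1,4,0,0,0,0.05],[0,2,8,0,0,0,0.1],[0,3,12,0,0,0,0.15],[0,4,16,0,0,0,0.2],[0,5,20,0,0,0,0.25],[0,6,24,0,0,0,0.3],[0,6.5,28,0,0,0,0.36],[0,6.8,31,0,0,0,0.42]]'
python3 -m pendant '[[0,0,3.5,0,0,0,0],[0,0,7,-1,0,0,0],[0,0,8.5,-3,0,0,0.01],[0,0,8.5,-5,0,0,0.01],[0,0,8.5,-5,0,0,0.01]]'
python3 - <<'E'
from station import arm
import cv2
s=arm.get_state();print(s['q'],s['position'],s['orientation'],s['force'])
cv2.imwrite('pics/s1.png',arm.read_camera('scene')['image'][:,:,::-1])
E
```

```text
t: 2.15
position: [0.505, 0.1562, 0.3425]
orientation: [-0.001, 0.995, 0.098, 0.0]
force: [0.1, -0.4, -0.0]
opening: 0.0005
t: 2.57
position: [0.5032, 0.238, 0.2884]
orientation: [0.001, 0.995, 0.102, -0.003]
force: [-0.4, -0.1, -0.4]
opening: 0.0004
[ 0.37860496  0.2093994  -0.99515741  1.55106662  0.17409894  1.48337618
 -0.4185133 ] [0.50318273 0.23798075 0.28840224] [ 7.87389124e-04  9.94775080e-01  1.02033523e-01 -3.32870497e-03] [-0.44194921 -0.14298256 -0.41927473]
```

View pics/s1.png

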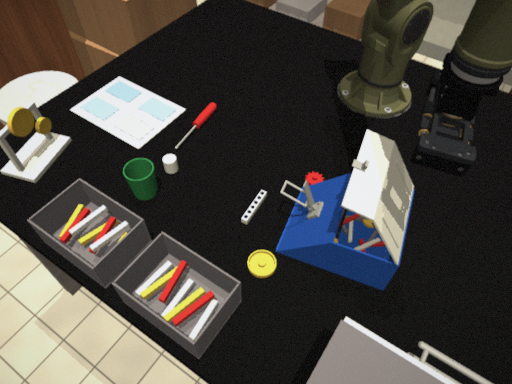

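```bash
python3 - <<'E'
from h import *
print(proj('scene',[.503,.238,.288]),proj('scene',[.503,.238,.36]),proj('scene',[0,0,0]),proj('top',[.503,.238,.288]))
from station import arm
import cv2
cv2.imwrite('pics/t1.png',arm.read_camera('top')['image'][:,:,::-1])
E
```

```text
[426.65687715 160.22482368] [443.05495259 129.22329631] [374.35914441  92.29648402] [ 79.11671128 202.78474945]
```

View pics/t1.png

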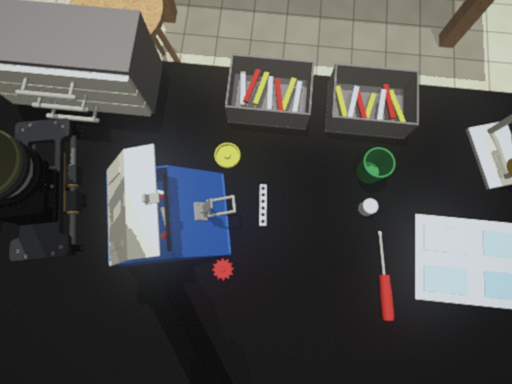

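```bash
python3 -m pendant '[[0,0,0,-3.5,0,0,0],[0,0.2,-1,-6.5,0,0,0],[0,0.45,-2.05,-7.3,0,0,0],[0,0.78,-3.56,-7.3,0,0,0],[0,1,-4.5,-8.1,0,0,0],[0,1.2,-5.47,-9,0,0,0],[0,1.2,-5.47,-9,0,0,0]]'
python3 - <<'E'
from station import arm
import cv2
cv2.imwrite('pics/s2.png',arm.read_camera('scene')['image'][100:290,210:480,::-1])
E
```

```text
t: 3.25
position: [0.5179, 0.1801, 0.2018]
orientation: [0.001, 0.995, 0.099, -0.0]
force: [0.9, -0.5, -0.5]
opening: 0.0004
```

View pics/s2.png

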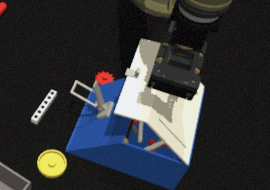

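```bash
python3 -m pendant '[[0,0.2,-0.8,-1.2,0,0,0],[0,0.35,-1.5,-2.6,0,0,0],[0,0.5,-2.2,-4.2,0,0,0],[0,0.6,-2.6,-5.7,0,0,0],[0,0.65,-2.9,-6.9,0,0,0],[0,0.67,-3,-7.6,0,0,0],[0,0.67,-3,-7.9,0,0,0],[0,0.67,-3,-7.9,0,0,0]]'
python3 -m pendant '[[0,0,0,0,0,0,0],[0,0,0,0,0,0,0]]'
python3 - <<'E'
from station import arm
import cv2
cv2.imwrite('pics/s3.png',cv2.resize(arm.read_camera('scene')['image'][100:290,210:480,::-1],None,fx=2.5,fy=2.5))
E
```

```text
t: 3.97
position: [0.5232, 0.1537, 0.1237]
orientation: [0.001, 0.995, 0.102, -0.001]
force: [-1.1, -2.5, 4.9]
opening: 0.0005
t: 4.13
position: [0.5232, 0.1538, 0.1239]
orientation: [0.001, 0.995, 0.102, -0.0]
force: [-2.0, -2.1, 3.8]
opening: 0.0007
```

View pics/s3.png

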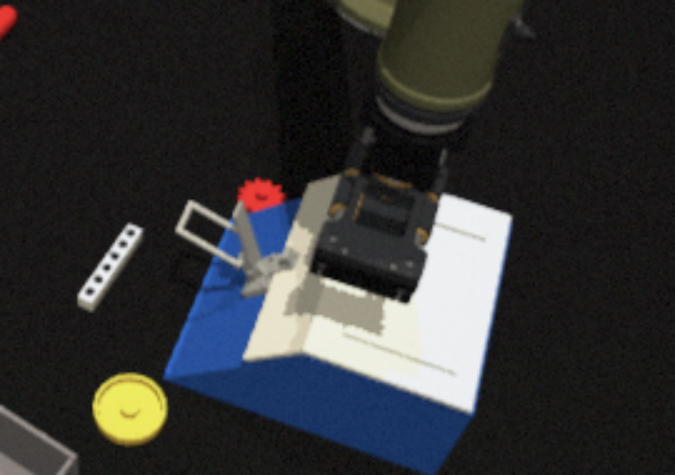

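```bash
python3 -m pendant '[[0,0,0,2,0,0,0],[0,0,0,6,0,0,0],[0,-0.3,1.3,10,0,0,0],[0,-0.8,3.8,13,0,0,0],[0,-1.3,6,15,0,0,0],[0,-1.3,6,15,0,0,0]]'
python3 - <<'E'
from station import arm
import cv2
import numpy as np
for n in ('scene','top'):
    c=arm.read_camera(n);np.savez(f'pics/{n}4.npz',**c)
a=np.load('pics/top4.npz')['image'][130:280,95:295,::-1];b=np.load('pics/scene4.npz')['image'][120:290,240:430,::-1]
cv2.imwrite('pics/topz4.png',cv2.resize(a,None,fx=4,fy=4,interpolation=2))
cv2.imwrite('pics/scenez4.png',cv2.resize(b,None,fx=3.5,fy=3.5,interpolation=2))
E
```

```text
t: 4.68
position: [0.5104, 0.222, 0.279]
orientation: [-0.003, 0.994, 0.105, 0.004]
force: [-0.8, 1.5, 0.5]
opening: 0.0
```

View pics/topz4.png

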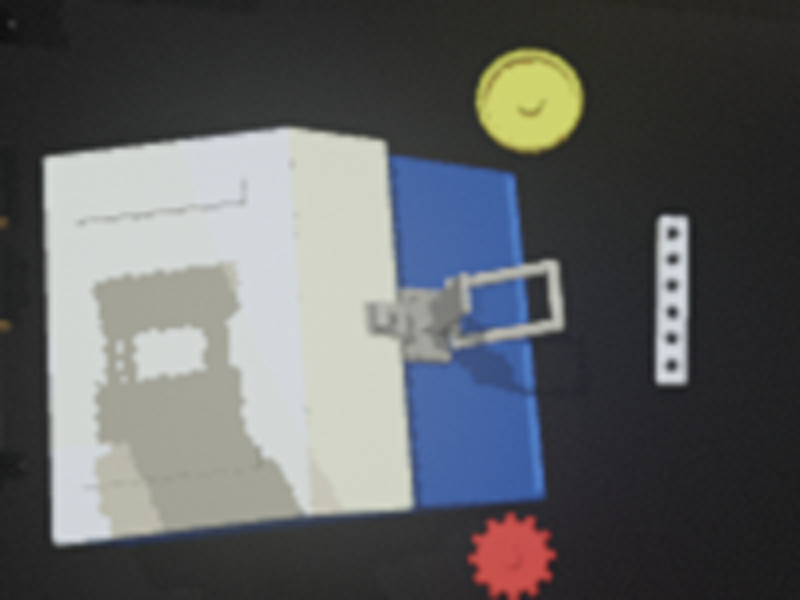

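View pics/scenez4.png

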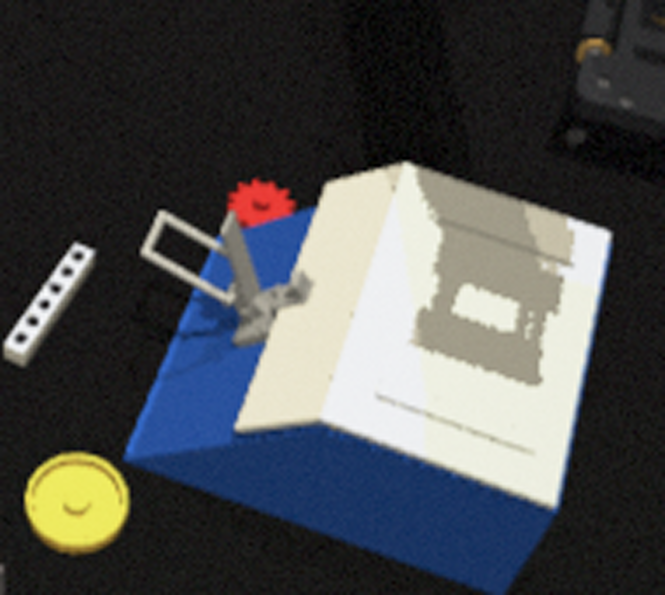

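```bash
cat >> h.py <<'E'
O=np.array([.51779,.19415]);e=np.array([np.cos(1.78728),np.sin(1.78728)]);f=np.array([-e[1],e[0]])
def tub(p):
    d=np.asarray(p)[:2]-O;return np.round([d@e*1000,d@f*1000,p[2]*1000],1)
E
python3 - <<'E'
from h import *
for a,b in [((289,128),(322,422)),((307,516),(404,163)),((388,141),(237,432)),((413,509),(328,185)),((368,318),(308,287)),((557,262),(143,250)),((563,330),(164,213)),((460,282),(231,217))]:
    p,g=tri(('top',*tz(*a)),('scene',*sz(*b)));print(a,tub(p),round(g*1000,1))
E
```

```text
(289, 128) [ -64.9 -104.3  122.4] 1.7
(307, 516) [-63.4 101.3 124. ] 3.2
(388, 141) [-110.4 -103.8   81.6] 3.7
(413, 509) [-108.6  101.9   81.5] 1.2
(368, 318) [-96.7  -0.5 101.3] 0.5
(557, 262) [-199.9  -17.6  108.5] 1.3
(563, 330) [-198.7   18.9  104.2] 2.1
(460, 282) [-151.4   -4.3  148.4] 0.8
```

```bash
python3 -m pendant '[[0,0.7,-3.5,-2,0,0,0],[0,1.5,-7,-4,0,0,0],[0,2.3,-10.5,-6,0,0,0],[0,3.1,-14,-7,0,0,0],[0,3.8,-17.3,-7.5,0,0,0],[0,4.3,-19.6,-7.5,0,0,0],[0,4.3,-19.6,-7.5,0,0,0],[0,4.3,-19.6,-7.5,0,0,0]]'
python3 -m pendant '[[0,0,0,0,0,0,0]]'
```

```text
t: 5.45
position: [0.5529, 0.0148, 0.1967]
orientation: [-0.0, 0.995, 0.099, -0.001]
force: [-0.1, 0.4, -0.7]
opening: 0.0004
t: 5.53
position: [0.5528, 0.0181, 0.1975]
orientation: [-0.001, 0.995, 0.101, -0.001]
force: [-0.0, 0.7, -0.2]
opening: 0.0001
```

```bash
python3 -m pendant '[[0,0.25,0.6,0,0,0,0],[0,0.25,0.6,-3,0,0,0],[0,0.25,0.6,-5.5,0,0,0],[0,0.25,0.6,-6.5,0,0,0],[0,0.25,0.6,-6.5,0,0,0]]'
python3 - <<'E'
from station import arm
from h import *
print(tub(arm.get_state()['position']))
import cv2
b=arm.read_camera('scene')['image'][120:290,240:430,::-1]
cv2.imwrite('pics/s5.png',cv2.resize(b,None,fx=3.5,fy=3.5,interpolation=2))
E
```

```text
t: 5.95
position: [0.554, 0.0254, 0.1312]
orientation: [-0.001, 0.995, 0.103, -0.002]
force: [-0.8, -0.5, 0.5]
opening: 0.0006
[-172.6    0.9  131.2]
```

View pics/s5.png

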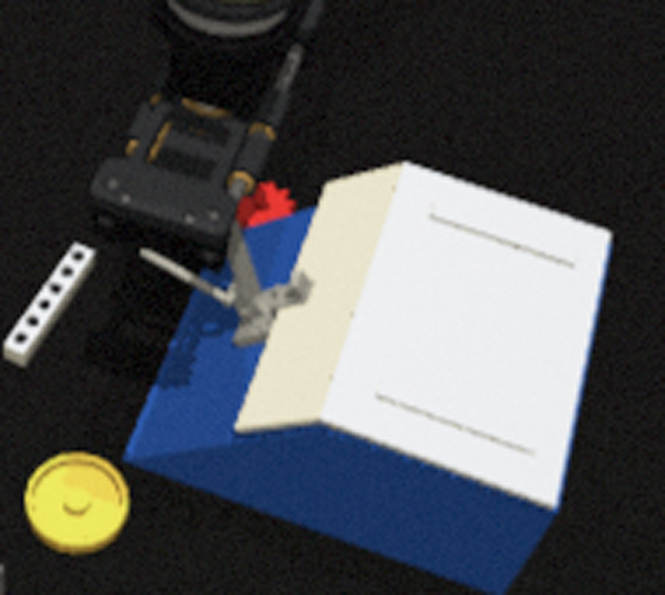

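```bash
python3 -m pendant '[[0,-0.15,0.7,0,0,0,0],[0,-0.3,1.4,0,0,0,0],[0,-0.45,2,0,0,0,0],[0,-0.55,2.5,0,0,0,0],[0,-0.65,3,0,0,0,0],[0,-0.72,3.3,0,0,0,0],[0,-0.72,3.3,0,0,0,0]]'
python3 - <<'E'
from station import arm
from h import *
print(tub(arm.get_state()['position']))
import cv2
b=arm.read_camera('scene')['image'][120:290,240:430,::-1]
cv2.imwrite('pics/s6.png',cv2.resize(b,None,fx=3.5,fy=3.5,interpolation=2))
E
```

```text
t: 6.58
position: [0.5487, 0.0584, 0.1339]
orientation: [-0.0, 0.995, 0.102, 0.0]
force: [0.6, 0.9, 0.3]
opening: -0.0
[-139.2   -1.   133.9]
```

View pics/s6.png

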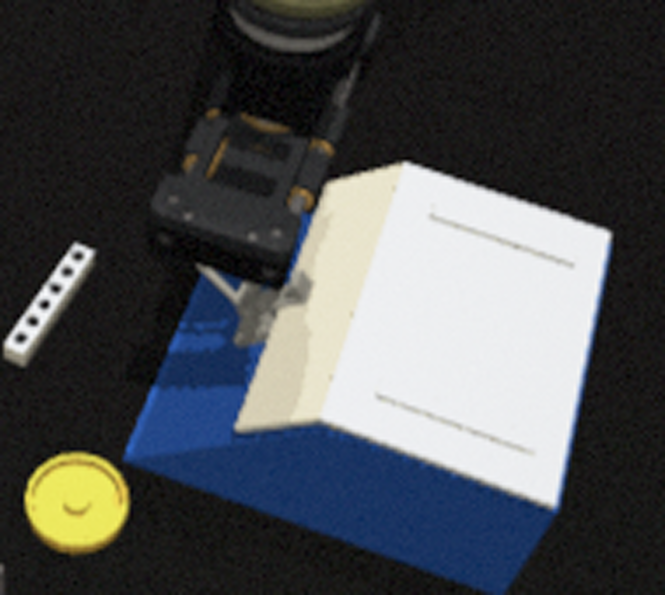

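```bash
python3 -m pendant '[[0,-0.06,0.3,0,0,0,0],[0,-0.1,0.5,0,0,0,0],[0,-0.1,0.5,0,0,0,0]]'
python3 -m pendant '[[0,0,0,2,0,0,0],[0,0,0,5,0,0,0],[0,0.9,-4,7,0,0,0],[0,1.7,-7.5,7,0,0,0],[0,2.1,-9.5,7,0,0,0],[0,2.1,-9.5,7,0,0,0]]'
python3 - <<'E'
from station import arm
from h import *
print(tub(arm.get_state()['position']))
import cv2
for n in ('scene','top'):
    c=arm.read_camera(n);np.savez(f'pics/{n}4.npz',**c)
a=np.load('pics/top4.npz')['image'][130:280,95:295,::-1];b=np.load('pics/scene4.npz')['image'][120:290,240:430,::-1]
cv2.imwrite('pics/t7.png',cv2.resize(a,None,fx=4,fy=4,interpolation=2))
cv2.imwrite('pics/s7.png',cv2.resize(b,None,fx=3.5,fy=3.5,interpolation=2))
E
```

```text
t: 6.88
position: [0.5476, 0.0616, 0.1333]
orientation: [0.0, 0.995, 0.101, -0.0]
force: [-0.1, -2.1, -0.2]
opening: 0.0005
t: 7.38
position: [0.5696, -0.0399, 0.2034]
orientation: [0.001, 0.995, 0.097, 0.0]
force: [0.1, -1.5, -0.7]
opening: 0.0004
[-239.7   -0.4  203.4]
```

View pics/s7.png

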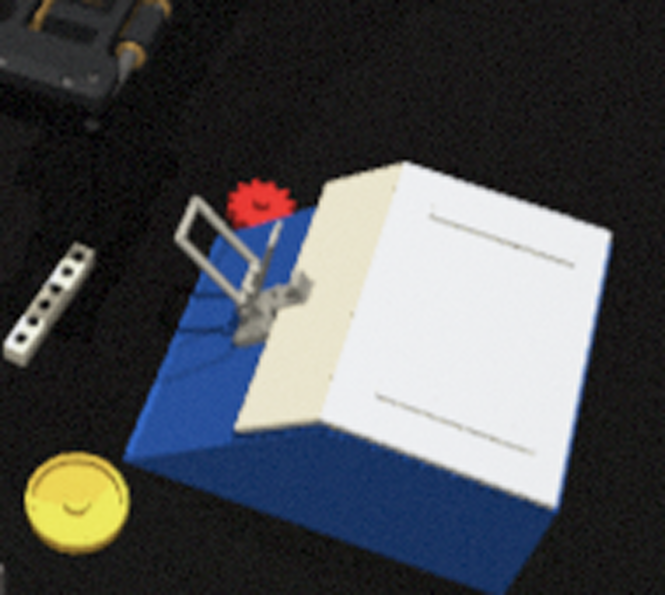

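View pics/t7.png

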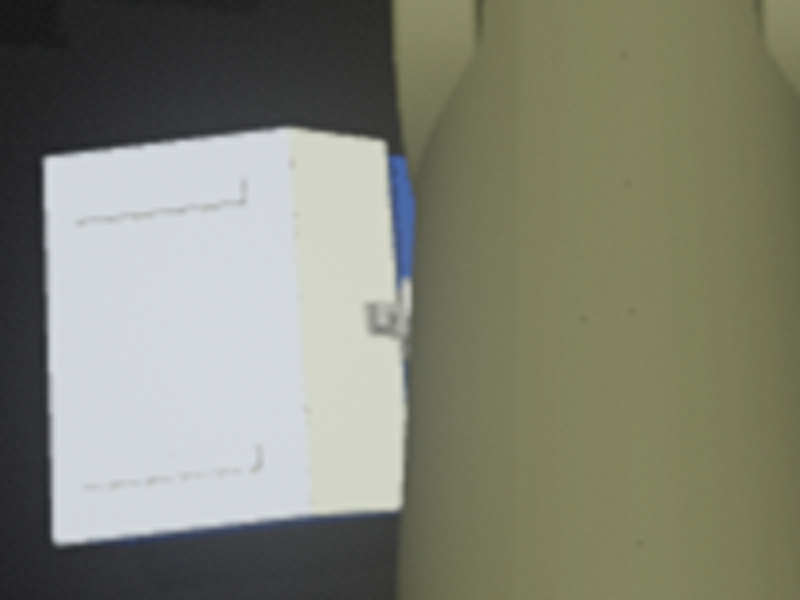

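```bash
cat >> h.py <<'E'
def onplane(n,u,v,y=0.):
    o,d=ray(n,u,v);g=np.append(f,0);p0=np.append(O+f*y,0);return tub(o+d*(g@(p0-o))/(g@d))
E
python3 - <<'E'
from h import *
for q in [(187,218),(279,224),(300,285)]: print(q,onplane('scene',*sz(*q)))
E
```

```text
(187, 218) [-178.3   -0.   130. ]
(279, 224) [-122.8   -0.   150.3]
(300, 285) [-102.   -0.  100.]
```

```bash
python3 -m pendant '[[0,0,0,-4,0,0,0],[0,0,0,-8,0,0,0],[0,-0.4,1.8,-8.5,0,0,0],[0,-0.86,3.9,-8.5,0,0,0],[0,-1.2,5.4,-8.5,0,0,0],[0,-1.4,6.4,-8.5,0,0,0],[0,-1.6,7.3,-8.5,0,0,0],[0,-1.75,8,-8.5,0,0,0]]'
python3 -m pendant '[[0,0,0,0,0,0,0]]'
python3 - <<'E'
from station import arm
from h import *
print(tub(arm.get_state()['position']))
import cv2
b=arm.read_camera('scene')['image'][120:290,240:430,::-1]
cv2.imwrite('pics/s8.png',cv2.resize(b,None,fx=3.5,fy=3.5,interpolation=2))
E
```

```text
t: 8.15
position: [0.5505, 0.0497, 0.1185]
orientation: [-0.001, 0.995, 0.103, -0.0]
force: [0.1, -0.0, 0.5]
opening: 0.0002
t: 8.23
position: [0.5504, 0.0501, 0.1185]
orientation: [-0.001, 0.995, 0.103, -0.0]
force: [-0.8, 0.2, 0.2]
opening: 0.0005
[-147.7   -1.   118.5]
```

View pics/s8.png

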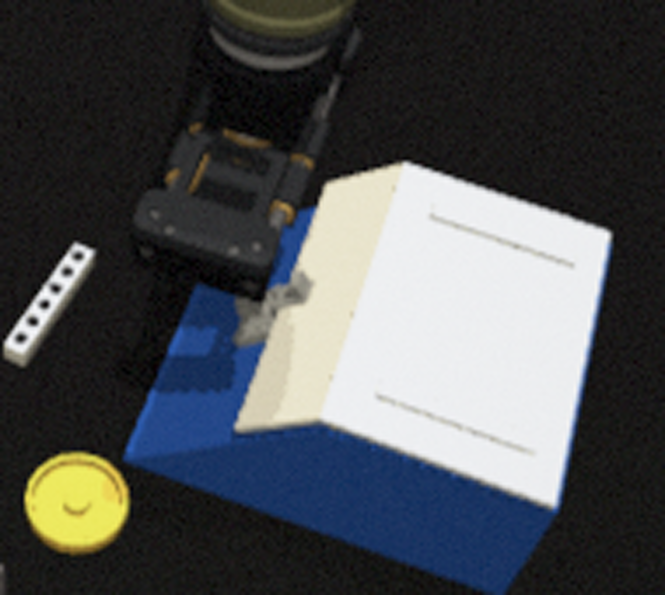

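```bash
python3 -m pendant '[[0,-0.06,0.3,0.5,0,0,0],[0,-0.1,0.5,1.6,0,0,0],[0,-0.12,0.6,2.8,0,0,0],[0,-0.2,0.9,2.8,0,0,0],[0,-0.3,1.4,2.8,0,0,0],[0,-0.43,2,2.8,0,0,0],[0,-0.43,2,2.8,0,0,0]]'
python3 - <<'E'
from station import arm
from h import *
print(tub(arm.get_state()['position']))
E
python3 -m pendant '[[0,0.2,-1,2,0,0,0],[0,0.4,-2,5,0,0,0],[0,1.3,-6,7,0,0,0],[0,2,-9,7,0,0,0],[0,2,-9,7,0,0,0]]'
python3 - <<'E'
from station import arm
from h import *
import cv2
b=arm.read_camera('scene')['image'][120:290,240:430,::-1]
cv2.imwrite('pics/s9.png',cv2.resize(b,None,fx=3.5,fy=3.5,interpolation=2))
E
```

```text
t: 8.87
position: [0.5463, 0.0689, 0.1465]
orientation: [-0.0, 0.995, 0.102, -0.0]
force: [0.2, 1.2, -0.2]
opening: 0.0005
[-128.5   -0.9  146.5]
t: 9.28
position: [0.5688, -0.0323, 0.2172]
orientation: [0.002, 0.995, 0.096, 0.001]
force: [-0.3, -1.5, -1.9]
opening: 0.0005
```

View pics/s9.png

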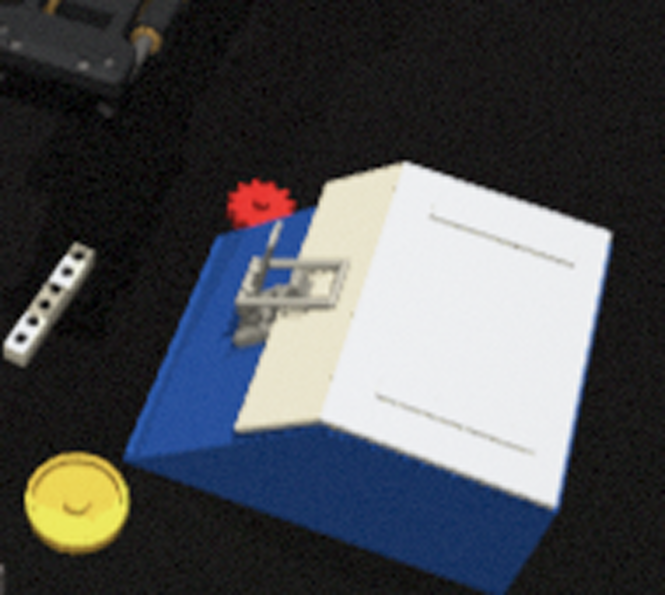

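```bash
python3 -m pendant '[[0,-0.5,2,0,0,0,0],[0,-1.3,6,0,0,0,0],[0,-2.1,9.5,0,0,0,0],[0,-2.75,12.5,-1,0,0,0],[0,-2.8,12.9,-4.5,0,0,0],[0,-2.8,12.9,-8,0,0,0],[0,-2.8,12.9,-8.4,0,0,0],[0,-2.8,12.9,-8.4,0,0,0]]'
python3 -m pendant '[[0,0,0,0,0,0,0]]'
python3 - <<'E'
from station import arm
from h import *
import cv2
s=arm.get_state();t=tub(s['position']);print(t)
b=arm.read_camera('scene')['image'][120:290,240:430,::-1]
cv2.imwrite('pics/s10.png',cv2.resize(b,None,fx=3.5,fy=3.5,interpolation=2))
for a in range(95,226,10):
    r=np.radians(a);P=np.array([-130,72])+60*np.array([np.cos(r),np.sin(r)])+1.5*np.array([np.sin(r),-np.cos(r)])
    off=9.5*np.clip((180-a)/30,-1,1);c=P+[off,0]
    d=np.append(e*(c[0]-t[0])-f*t[1],c[1]-t[2])/10
    print(a,c.round(1),d.round(2))
E
```

```text
t: 10.0
position: [0.5365, 0.1063, 0.1303]
orientation: [-0.0, 0.995, 0.102, -0.003]
force: [-0.7, 0.1, 0.0]
opening: 0.0005
t: 10.08
position: [0.5393, 0.1064, 0.1334]
orientation: [-0.0, 0.995, 0.101, 0.0]
force: [-0.7, 0.5, 1.1]
opening: 0.0006
[-90.3  -2.1 133.4]
95 [-124.2  131.9] [ 0.52 -3.36 -0.15]
105 [-134.6  130.3] [ 0.75 -4.37 -0.31]
115 [-144.5  127. ] [ 0.96 -5.34 -0.64]
125 [-153.7  122. ] [ 1.16 -6.24 -1.14]
135 [-161.9  115.5] [ 1.33 -7.03 -1.79]
145 [-168.8  107.6] [ 1.48 -7.71 -2.58]
155 [-175.8   98.7] [ 1.63 -8.4  -3.47]
165 [-182.8   89. ] [ 1.78 -9.08 -4.44]
175 [-188.1   78.7] [ 1.89 -9.59 -5.47]
185 [-191.5   68.3] [ 1.97 -9.93 -6.51]
195 [-193.1   57.9] [  2.   -10.08  -7.55]
205 [-192.9   48. ] [  2.   -10.07  -8.54]
215 [-189.5   38.8] [ 1.93 -9.73 -9.46]
225 [-183.    30.6] [  1.79  -9.1  -10.28]
```

View pics/s10.png

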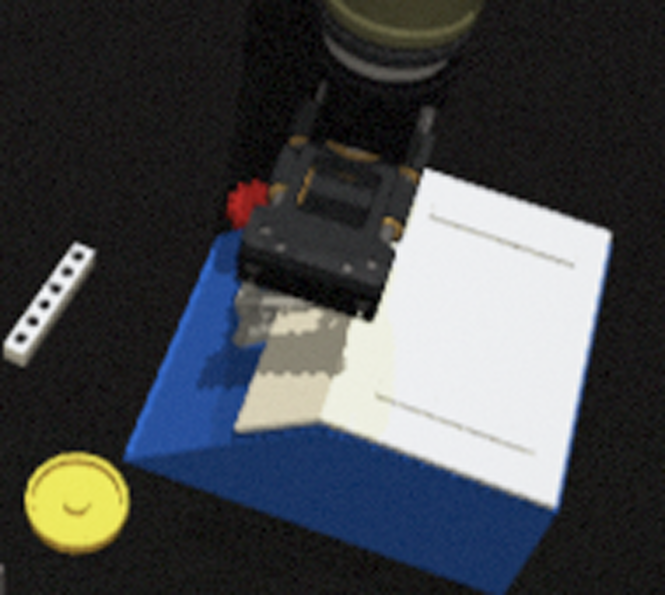

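```bash
python3 -m pendant '[[0,0.3,-1.5,-0.1,0,0,0],[0,0.5,-2.8,-0.15,0,0,0],[0,0.65,-3.9,-0.2,0,0,0],[0,0.9,-5,-0.5,0,0,0],[0,1.1,-5.9,-0.9,0,0,0],[0,1.25,-6.6,-1.4,0,0,0],[0,1.33,-7,-1.8,0,0,0],[0,1.33,-7,-1.8,0,0,0]]'
python3 - <<'E'
from station import arm
from h import *
import cv2
s=arm.get_state();t=tub(s['position']);print(t)
b=arm.read_camera('scene')['image'][120:290,240:430,::-1]
cv2.imwrite('pics/s11.png',cv2.resize(b,None,fx=3.5,fy=3.5,interpolation=2))
b=arm.read_camera('wrist')['image'][:,:,::-1]
cv2.imwrite('pics/w11.png',b)
E
```

```text
t: 10.8
position: [0.5519, 0.0343, 0.1135]
orientation: [0.0, 0.995, 0.1, -0.001]
force: [-0.3, -0.9, 0.5]
opening: 0.0001
[-163.4    1.1  113.5]
```

View pics/s11.png

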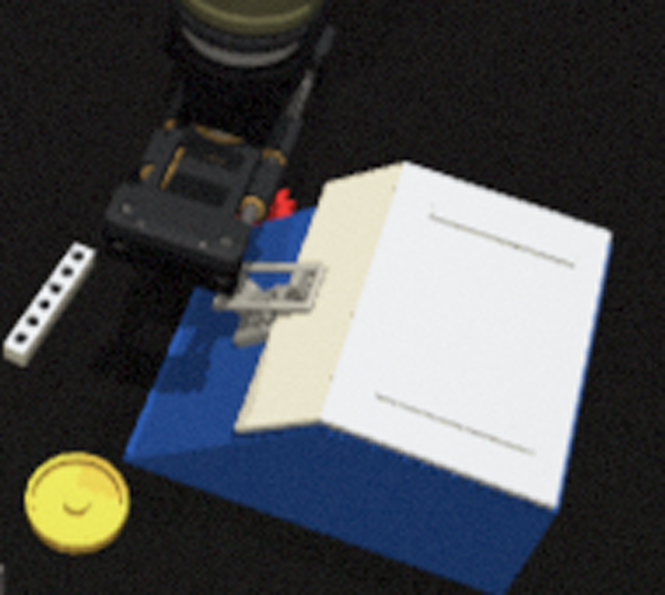

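View pics/w11.png

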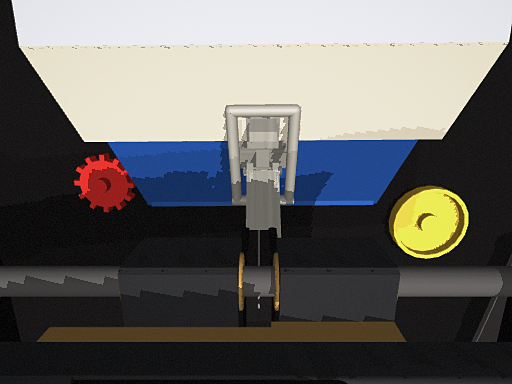

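```bash
python3 -m pendant '[[0,0.15,-0.7,-0.8,0,0,0],[0,0.3,-1.4,-1.7,0,0,0],[0,0.45,-2.05,-2.6,0,0,0],[0,0.56,-2.55,-3.6,0,0,0],[0,0.64,-2.9,-4.6,0,0,0],[0,0.64,-2.9,-4.6,0,0,0]]'
python3 - <<'E'
from station import arm
from h import *
import cv2
s=arm.get_state();t=tub(s['position']);print(t)
b=arm.read_camera('wrist')['image'][:,:,::-1]
cv2.imwrite('pics/w12.png',b)
E
```

```text
t: 11.4
position: [0.5576, 0.0051, 0.066]
orientation: [0.0, 0.995, 0.101, -0.002]
force: [0.4, 0.4, -0.4]
opening: 0.0006
[-193.2    1.7   66. ]
```

View pics/w12.png

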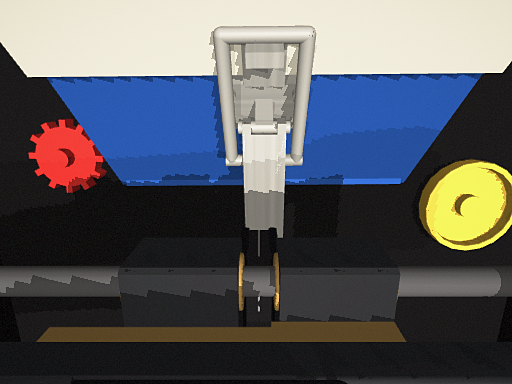

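```bash
python3 -m pendant '[[0,0.03,-0.15,-0.5,0,0,0],[0,0.04,-0.15,-1,0,0,0],[0,0.03,-0.1,-1.5,0,0,0],[0,0.03,-0.1,-2,0,0,0],[0,0,0,-2.5,0,0,0],[0,-0.04,0.2,-3,0,0,0],[0,-0.04,0.2,-3,0,0,0]]'
python3 - <<'E'
from station import arm
from h import *
import cv2
s=arm.get_state();t=tub(s['position']);print(t)
b=arm.read_camera('wrist')['image'][:,:,::-1]
cv2.imwrite('pics/w13.png',b)
E
```

```text
t: 12.03
position: [0.5573, 0.0094, 0.0373]
orientation: [-0.0, 0.995, 0.102, -0.001]
force: [-1.3, -0.4, 0.8]
opening: 0.0005
[-188.9    1.1   37.3]
```

View pics/w13.png

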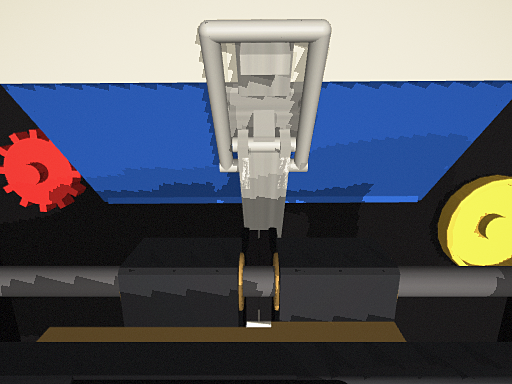

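```bash
python3 -m pendant '[[0,-0.05,0.25,-0.35,0,0,0],[0,-0.1,0.5,-0.65,0,0,0],[0,-0.15,0.7,-0.9,0,0,0],[0,-0.15,0.7,-0.9,0,0,0]]'
python3 - <<'E'
from station import arm
from h import *
import cv2
s=arm.get_state();t=tub(s['position']);print(t)
b=arm.read_camera('scene')['image'][120:290,240:430,::-1]
cv2.imwrite('pics/s14.png',cv2.resize(b,None,fx=3.5,fy=3.5,interpolation=2))
b=arm.read_camera('wrist')['image'][:,:,::-1]
cv2.imwrite('pics/w14.png',b)
E
```

```text
t: 12.42
position: [0.558, 0.0134, 0.032]
orientation: [0.003, 0.995, 0.101, 0.0]
force: [-4.5, -6.6, 18.1]
opening: 0.0003
[-185.1   -0.5   32. ]
```

View pics/w14.png

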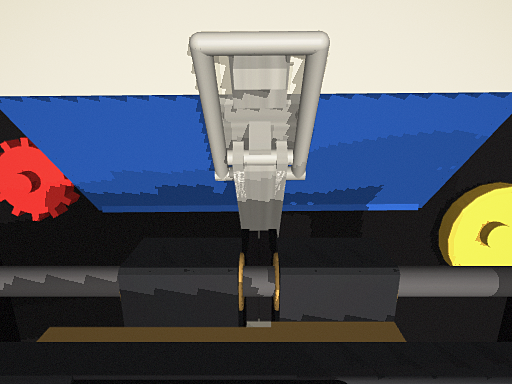

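View pics/s14.png

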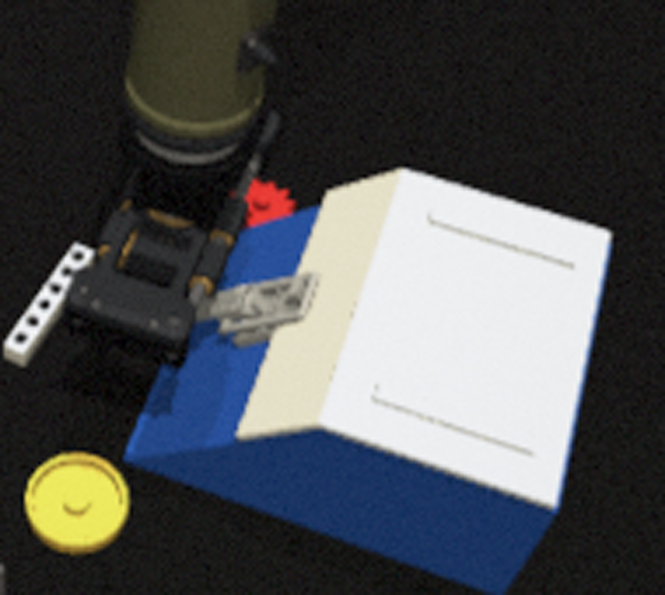

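```bash
python3 -m pendant '[[0,-0.02,0.1,-0.15,0,0,0],[0,-0.04,0.2,-0.3,0,0,0],[0,-0.04,0.2,-0.3,0,0,0],[0,-0.04,0.2,-0.3,0,0,0]]'
python3 -m pendant '[[0,0.05,-0.3,0.5,0,0,0],[0,0.2,-1,2,0,0,0],[0,0.5,-2,5,0,0,0],[0,1,-4.5,8,0,0,0],[0,1.5,-7,11,0,0,0],[0,1.5,-7,14,0,0,0],[0,1.5,-7,14,0,0,0]]'
python3 - <<'E'
from station import arm
from h import *
import cv2
s=arm.get_state();t=tub(s['position']);print(t)
b=arm.read_camera('scene')['image'][120:290,240:430,::-1]
cv2.imwrite('pics/s15.png',cv2.resize(b,None,fx=3.5,fy=3.5,interpolation=2))
b=arm.read_camera('wrist')['image'][:,:,::-1]
cv2.imwrite('pics/w15.png',b)
E
```

```text
t: 12.85
position: [0.5582, 0.0138, 0.0313]
orientation: [0.004, 0.995, 0.1, 0.001]
force: [-9.5, -9.6, 32.5]
opening: 0.0005
t: 13.43
position: [0.5753, -0.0537, 0.1726]
orientation: [0.001, 0.995, 0.1, 0.005]
force: [0.8, 1.3, 0.3]
opening: 0.0003
[-254.4   -2.9  172.6]
```

View pics/w15.png

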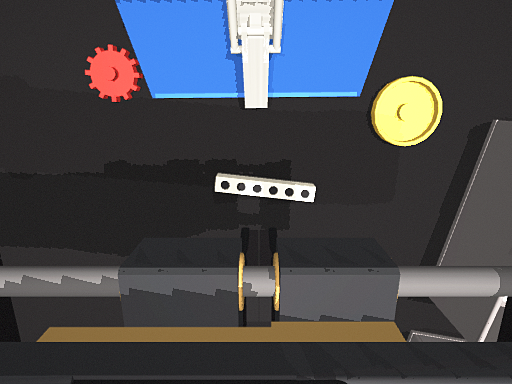

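View pics/s15.png

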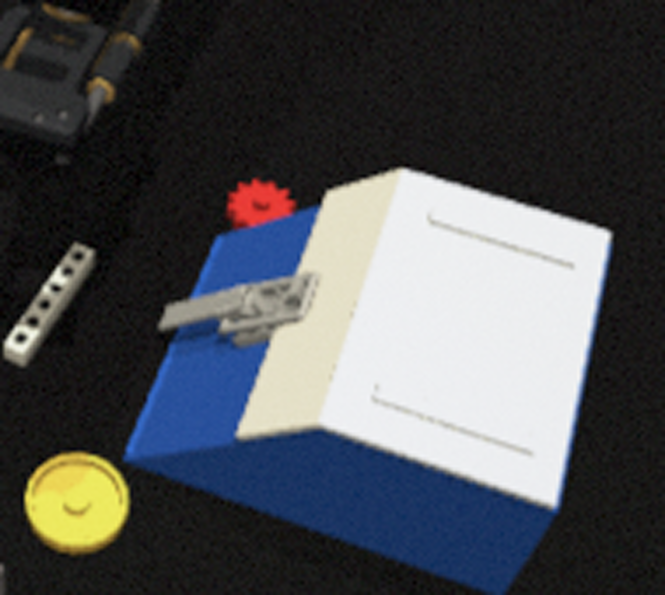

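```bash
python3 -m pendant '[[0,0,-3,3,0,0,0],[0,0,-7,5,0,0,0],[0,-1,-11,6,0,0,0],[0,-2,-15,6,0,0,0],[0,-3,-18,6,0,0,0],[0,-4,-20,6,0,0,0],[0,-4,-20,6,0,0,0]]'
python3 - <<'E'
from station import arm
from h import *
import cv2
for n in ('scene','top'):
    c=arm.read_camera(n);np.savez(f'pics/{n}6.npz',**c)
a=np.load('pics/top6.npz')['image'][130:280,95:295,::-1];b=np.load('pics/scene6.npz')['image'][120:290,240:430,::-1]
cv2.imwrite('pics/t16.png',cv2.resize(a,None,fx=4,fy=4,interpolation=2))
cv2.imwrite('pics/s16.png',cv2.resize(b,None,fx=3.5,fy=3.5,interpolation=2))
E
```

```text
t: 14.12
position: [0.5276, -0.2583, 0.224]
orientation: [0.0, 0.995, 0.097, -0.002]
force: [-0.5, -0.4, -0.3]
opening: -0.0001
```

View pics/t16.png

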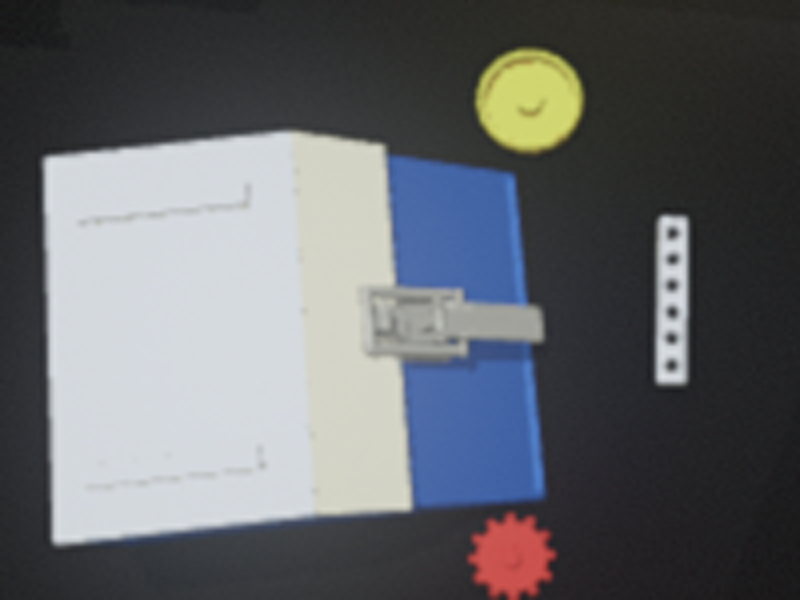

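View pics/s16.png

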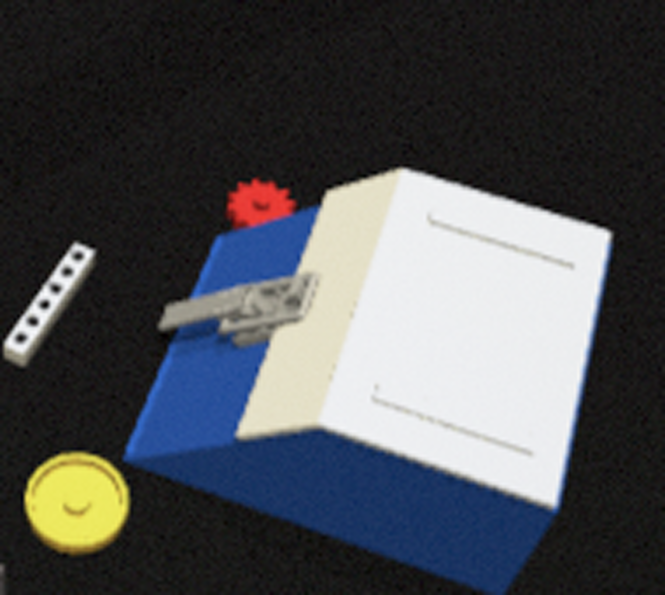

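```bash
python3 - <<'E'
from h import *
for a,b in [((295,131),(322,428)),((312,517),(402,168)),((543,323),(164,315)),((368,321),(312,294))]:
    p,g=tri(('top',*tz(*a)),('scene',*sz(*b)));print(a,tub(p),round(g*1000,1))
for a in (0,.1,.2,.3):
    r=np.radians(225)-a; P=np.append(O+e*(-.13+.072*np.cos(r)),.072+.072*np.sin(r))
    print(a,tub(P),(proj('top',P)-[95,130])*4,(proj('scene',P)-[240,120])*3.5)
for a in (0,.025,.05):
  for y in(-.102,.102):
    P=np.append(O+e*(.065-.13*np.cos(a))+f*y,.12+.13*np.sin(a));print(a,(proj('top',P)-[95,130])*4,(proj('scene',P)-[240,120])*3.5)
E
```

```text
(295, 131) [ -65.3 -104.3  115.8] 4.5
(312, 517) [-64.1 101.8 118.3] 2.2
(543, 323) [-185.3   -0.5   23.7] 1.4
(368, 321) [-94.4   0.   94.6] 1.7
0 [-180.9   -0.    21.1] [533.32082785 324.25716229] [167.85402411 317.30488501]
0.1 [-185.7    0.    26.4] [540.88747236 321.80404181] [161.67196506 310.53218599]
0.2 [-190.    -0.    32.2] [547.55177705 319.29862438] [156.28070651 303.57421126]
0.3 [-193.7   -0.    38.4] [553.23908261 316.76132349] [151.7358322  296.48825998]
0 [287.34332504 132.38997505] [319.44789553 419.4420822 ]
0 [313.6060261  514.89861945] [401.77361044 164.37297779]
0.025 [285.86329775 130.60815047] [320.48221288 416.46029696]
0.025 [312.15175592 514.65894973] [402.91114346 161.04179511]
0.05 [284.21977044 128.82976222] [321.66525182 413.50792077]
0.05 [310.52453347 514.43649283] [404.17965039 157.72951603]
```

```bash
python3 - <<'E'
from station import arm
s=arm.get_state();print(s['t'],s['force'],abs(s['dq']).max() if hasattr(s['dq'],'max') else s['dq'])
print(arm.finish_job())
E
```

```text
14.2167 [-0.56517189  0.26612289 -0.68294007] 0.043326490926459
the job is handed in; nothing more can be done
None
```

The lid is closed, the loop is hooked behind the keeper, and the lever is pressed down flat. I handed the job in at 14.2 s; no verdict is reported.

**What I did:**
- I pushed the lid shut with the closed fingers.
- I pushed the lever back to near its stop, which raised the loop, then pushed the loop's bar over upright so it fell behind the keeper.
- I swung the lever round and down and pressed it against its stop, reaching 33 N at the wrist.

**Last checks, from the pictures with the arm clear:**
- **Lid:** its front edge dropped from 122–124 mm to 116–118 mm. That fits a lid pulled tight, where about 120 mm is expected. The two camera rays missed each other by 2 to 4.5 mm there, so I can only say the angle is near 0.
- **Lever:** its tip is about 5 mm from the fully-down position, which puts it at roughly 0.03–0.06 rad, within the 0.12 limit. It did not move when I released it.
- **Loop:** the bar shows just behind the keeper in the views, but I could not measure its distance to the seat to the 6 mm limit.
- **Bystanders:** the wheel, gear and beam look unmoved. I did not check the driver, cup and spool again at the end; the tool never went near them at low height.
- **Arm:** it stands clear of everything, with no force on the tool.

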